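# Sweep the loose tube caps into the catch tray

## Robot

A 6-joint arm with a two-finger parallel gripper is mounted at the origin on the work surface. World frame = base frame: x ahead of the robot, y to its left, z up, the work surface at z = 0. Lengths are in m, angles in rad, forces in N, time in s.
With the tool pointing down it reaches from about 0.3 to 0.875 m from the base axis. Payload 6.4 kg.
Tool frame: the origin (TCP) lies midway between the tips of the shut fingers; the grasp point (between the pads) lies 19 mm behind it; z points along the fingers, y is the line along which they close (so a half turn about z gives the same grasp; the last joint's range is limited). The gripper opens to 85 mm and grips with 20 to 120 N. Pads are 22 mm wide; open, the fingers measure 114 mm over their backs; the gripper's body (76 mm by 85 mm) begins 54 mm behind the grasp point. The pads swing forward as they close: fully open they stand 13 mm farther back than shut.
Start: joints at [-1.482, 0.181, 1.607, -0, 1.354, -0.206], TCP at [0.167, -0.55, 0.231] pointing down, gripper open.
Joint ranges: [-2.99, 2.99], [-0.89, 2.07], [0.3, 2.58], [-1.14, 4.28], [0, 2.63], [-3.12, 3.12]. Speed limits (rad/s): [2.57, 2.57, 3.01, 3.14, 3.14, 3.14].

## Interface

Orientations are given as a unit quaternion [w, x, y, z].
In Python, from bench import ctrl gives the robot as it stands. The module is installed in compiled form; this text tells all that it offers.
- The arm moves only by the tool move_arm, never from a script. Its argument "plan" is one flat list of numbers, 6 for each row, row after row: the shift along the world's x, y, z in units of 50 mm (1.0 is 50 mm), then the turn, a rotation vector about the world's x, y, z in rad. A call has 1 to 10 rows; each row is the pose to reach, as a shift and turn from the pose commanded when the call began; what a row does not reach only later rows make up. A row lasts 1/8 s, in which the tool goes at most 62.5 mm and 10.7 degrees, less where a joint would pass 70% of its speed; a pose out of reach is approached as far as the arm can. A call with a gripper value outside its range is refused whole. "grip" is the finger opening in mm, from 0 to 85.4, set as the call begins (left out, the last holds). The fingers move at their own pace and stop on an object; the grip force is fixed at half the most. Time passes only in rows, so rows that repeat a pose let the fingers close. It gives the time, the measured TCP pose, the force, the opening and the grip force at its end, in the units of the state.
- ctrl.get_obs(): the state, without advancing time (a new reading comes with each control period).
- ctrl.camera(name): name is "scene" or "side" or "wrist"; returns a dict with "pixels" (384x512x3 uint8, red, green, blue), "fx", "fy", "cx", "cy" (pixels), "origin" and "attitude" of the camera in the world. Camera axes: x right, y down, z forward; pixel columns grow to the right and rows downward; lengths in m; the calibration is good to about 2 mm. The wrist camera is an equidistant fisheye: a pixel r from the principal point sees the ray r / f radians off the axis. A picture is of the moment at which its call begins. There is no depth.
- ctrl.hand_in(): hands the job in; it is judged then, once.
The state is a dict: "time_s": time; "q": joint angles; "dq": joint speeds; "joint_efforts": joint torques, N m; "eef_pos": TCP position; "eef_rot": TCP orientation; "wrist_force": force on the tool from outside, world axes, zero at the start; "torque": the same for the moment, N m; "opening": opening from 0.0 (shut) to 1.0 (fully open); "grasp_force": force on a finger pad.
Only numpy, scipy, OpenCV 4.12 (cv2) and the standard library are available. Lean on these libraries where they do the work, as an engineer would, in place of code of your own. Each camera call takes 0.05 s, during which the arm holds its last target. There are 200 camera calls.

## Task

Clear the bench: with the closed fingers, gently sweep the three loose screw caps lying there along the bench and through the open side of the low three-walled metal tray, until each cap lies wholly inside the tray. Only push them, never pinch, lift or carry a cap, and leave the jar, the beaker and the vial where they stand.

Things in the scene. Friction and masses are not known exactly. Their poses are not given: they have to be found in the camera images.
- cap0: loose blue screw cap of a sample tube, a ribbed disc 34 mm across and 14 mm high, 10 to 19 g, lying flat on the bench (its surface at z = 0; a paper-thin pale mat on it makes no step); origin at the centre of its underside, z up. All three caps are alike. It slides and stops within a few mm when no longer pushed
- cap1: loose blue screw cap of a sample tube, a ribbed disc 34 mm across and 14 mm high, 10 to 19 g, lying flat on the bench (its surface at z = 0; a paper-thin pale mat on it makes no step); origin at the centre of its underside, z up. All three caps are alike. It slides and stops within a few mm when no longer pushed
- cap2: loose blue screw cap of a sample tube, a ribbed disc 34 mm across and 14 mm high, 10 to 19 g, lying flat on the bench (its surface at z = 0; a paper-thin pale mat on it makes no step); origin at the centre of its underside, z up. All three caps are alike. It slides and stops within a few mm when no longer pushed
- tray: low steel catch tray fixed to the bench left of the caps: walls 30 mm high, 4 mm thick on three sides, inside 150 mm deep (x) by 160 mm wide (y). Origin at bench height amid the inside; x points from the open side (x = -75 mm) to the back wall (+75 mm), side walls' inner faces at y = +-80 mm, z up. Its floor is flush with the bench, no step. The open side faces roughly to the robot's right
- tray_mouth (a point): middle of the tray's open side, at bench height; axes as the tray's
- jar: amber jar with white lid, 54 mm across, 58 mm high, standing loose on the bench; origin at the centre of its underside. To be left alone
- beaker: small open glass beaker, 60 mm across, 60 mm high, standing loose; origin at the centre of its underside. To be left alone
- vial: white dropper vial, 30 mm across, 50 mm high, standing loose; origin at the centre of its underside. To be left alone

How it is judged:
At the end, for the whole second after the job is handed in: All three caps lie at rest (below 0.02 m/s) on the floor of the tray: each cap's centre at least 15 mm inside the line of the open side (so at most 2 mm of it may show) and between the walls, its underside's centre less than 20 mm above the bench (x of cap0 in the frame of tray between -0.06 and 0.075 m and y of cap0 in the frame of tray between -0.08 and 0.08 m and height (world z) of each of cap0, cap1, cap2 below 0.02 m and linear speed of each of cap0, cap1, cap2 below 0.02 m/s and x of cap1 in the frame of tray between -0.06 and 0.075 m and y of cap1 in the frame of tray between -0.08 and 0.08 m and x of cap2 in the frame of tray between -0.06 and 0.075 m and y of cap2 in the frame of tray between -0.08 and 0.08 m); the robot touches nothing.
It fails at once if a cap is lifted off the bench instead of slid (its underside's centre more than 20 mm up) (height (world z) of any of cap0, cap1, cap2 above 0.02 m).
It fails at once if a cap is squeezed or jammed by the fingers with more than 20 N (contact force between the fingers and cap0 above 20 N or contact force between the fingers and cap1 above 20 N or contact force between the fingers and cap2 above 20 N).
It fails at once if the jar, the beaker or the vial is moved more than 20 mm or tipped (distance of any of jar, beaker, vial from where it was at the start of the episode above 0.02 m or angle between any of jar, beaker, vial's own z axis and vertical above 0.3 rad).
It also fails if it takes over 72 s, if anything falls off the work surface, if the arm or the gripper's body presses on something with over 40 N, if the wrist force passes 120 N, or if a joint passes its speed limit or range.

## Working session

There is one attempt and no reset: what is moved stays moved. The work goes in short steps, Python scripts to look and compute and a tool call to move; the robot and the scene stay as the last step left them, time stands still between calls to the robot, and variables do not carry over. Pictures are saved under pics/ and viewed, at most 10 in all, crops included, and the job is handed in when it is done.

Besides the shell and the picture viewer there is one more tool, called after ">>>" in YAML: its name, and indented under it one key for each argument. move_arm: Moves the arm, as the interface text tells. Its arguments: {"type":"object","properties":{"plan":{"type":"array"},"grip":{"type":"number"}},"required":["plan"]}

```bash
mkdir -p pics; cat > h.py <<'E'
import numpy as np, cv2
from bench import ctrl
from scipy.spatial.transform import Rotation as R
def cam(n):
    c=ctrl.camera(n); return c
def att(c):
    a=np.array(c["attitude"],float)
    return a if a.shape==(3,3) else R.from_quat(a,scalar_first=True).as_matrix()
def pt(c,u,v,z=0.):
    d=np.array([(u-c["cx"])/c["fx"],(v-c["cy"])/c["fy"],1.]); d=att(c)@d
    o=np.array(c["origin"]); return o+d*(z-o[2])/d[2]
def save(c,f,s=1.5): cv2.imwrite(f,cv2.resize(c["pixels"][:,:,::-1],None,fx=s,fy=s))
def caps(c,z=.007):
    h=cv2.cvtColor(c["pixels"],cv2.COLOR_RGB2HSV)
    m=cv2.inRange(h,(95,110,40),(130,255,255))
    n,_,st,ce=cv2.connectedComponentsWithStats(m)
    return [(st[i,4],ce[i].round(1),pt(c,*ce[i],z).round(3)[:2]) for i in range(1,n) if st[i,4]>40]
E
python3 - <<'E'
from h import *
o=ctrl.get_obs();print(o["time_s"],o["eef_pos"],o["eef_rot"],o["opening"])
for n in("scene","side"):
    c=cam(n);save(c,f"pics/{n}0.png");print(n,c["origin"],c["attitude"],c["fx"])
    for k in caps(c):print(k)
E
```

```text
0.0 [ 0.16702663 -0.54965731  0.23039994] [-8.48901851e-04  9.89158634e-01  1.46848472e-01  5.88494870e-05] 0.997599548949527
scene [1.17524027 0.39884055 0.69059962] [-0.18208569  0.42841809  0.80596092 -0.36569076] 391.8219540042412
(np.int32(75), array([114.5,  10.4]), array([-0.223, -1.508]))
(np.int32(1393), array([ 18.9, 104.3]), array([ 0.644, -0.995]))
(np.int32(105), array([246.5, 166.2]), array([ 0.49 , -0.118]))
(np.int32(120), array([222.8, 183.7]), array([ 0.585, -0.128]))
(np.int32(141), array([231.4, 206.5]), array([ 0.641, -0.056]))
(np.int32(1434), array([500. , 245.7]), array([0.413, 0.516]))
side [ 0.52163747 -0.59964516  0.66026321] [-0.37353753  0.92551301 -0.05372508  0.03176469] 455.067982318152
(np.int32(2625), array([163.4,  47.3]), array([0.421, 0.637]))
(np.int32(81), array([131.8, 218.7]), array([ 0.372, -0.014]))
(np.int32(259), array([276.5, 223.6]), array([ 0.642, -0.055]))
(np.int32(319), array([196.5, 257.7]), array([ 0.49 , -0.118]))
(np.int32(304), array([251.1, 257.2]), array([ 0.585, -0.127]))
```

View pics/scene0.png

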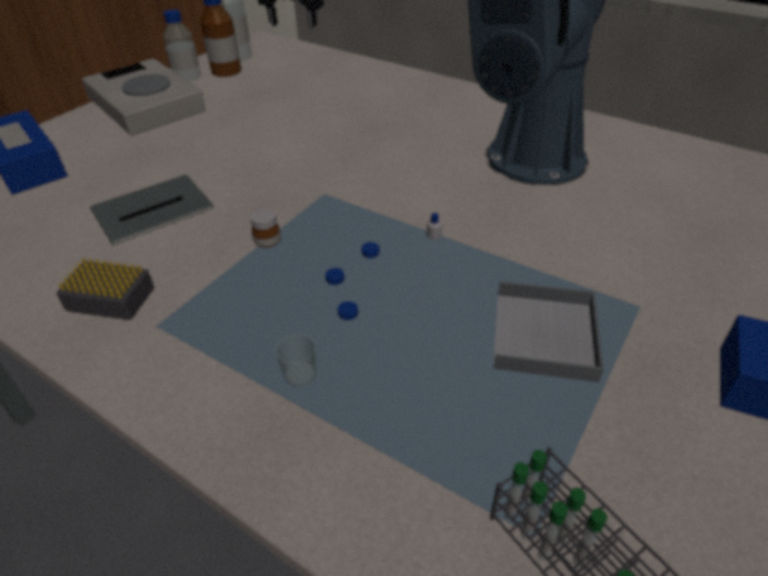

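View pics/side0.png

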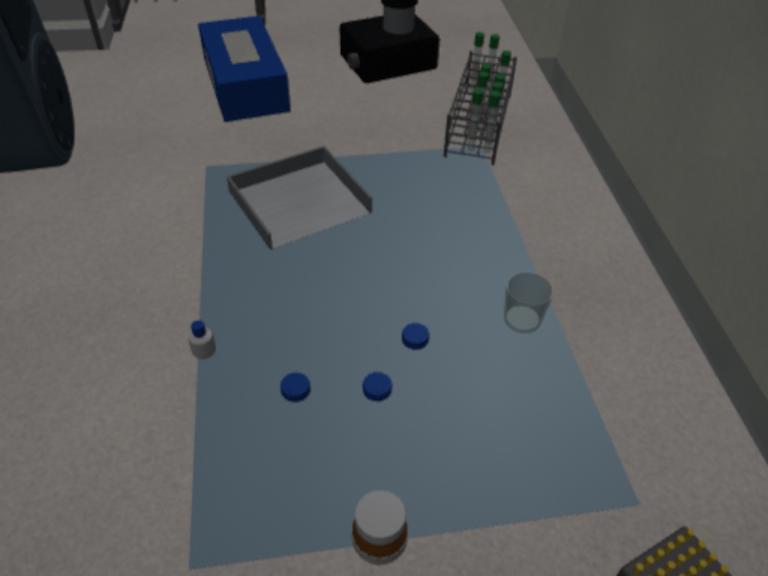

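The scene shows caps near (370,250), (335,275) and (347,310), the vial (434,228), jar (265,232), beaker (297,360) and the tray at (547,330). In the side view the tray mouth corners are about (272,245) and (371,212), facing the caps.

```bash
python3 - <<'E'
from h import *
c=cam("side")
for n,u,v,z in [("mouthL",273,245,0),("mouthR",371,211,0),("topmouthL",270,234,.03),("topmouthR",371,196,.03),("backL top",229,181,.03),("backR top",325,150,.03),("vial base",203,350,0),("jar lid",380,511,.058),("beaker base",522,318,0.0)]:
    print(n,pt(c,u/1.5,v/1.5,z).round(3))
c=cam("scene")
for n,u,v,z in [("mouthL",496,367,0),("mouthR",497,300,0),("topa",496,357,.03),("topb",499,285,.03),("topc",594,292,.03),("topd",600,367,.03),("vial",434,236,0),("jar",266,240,0),("beaker",299,375,0)]:
    print(n,pt(c,u/1.5,v/1.5,z).round(3))
print(R.from_quat(ctrl.get_obs()["eef_rot"],scalar_first=True).as_matrix().round(3))
E
```

```text
mouthL [0.467 0.14  0.   ]
mouthR [0.615 0.202 0.   ]
topmouthL [0.466 0.13  0.03 ]
topmouthR [0.615 0.2   0.03 ]
backL top [0.405 0.258 0.03 ]
backR top [0.555 0.325 0.03 ]
vial base [ 0.379 -0.045 -0.   ]
jar lid [ 0.567 -0.307  0.058]
beaker base [ 0.787 -0.035  0.   ]
mouthL [ 0.611  0.202 -0.   ]
mouthR [0.477 0.137 0.   ]
topa [0.618 0.202 0.03 ]
topb [0.473 0.135 0.03 ]
topc [0.403 0.272 0.03 ]
topd [0.553 0.334 0.03 ]
vial [ 0.381 -0.044  0.   ]
jar [ 0.569 -0.308  0.   ]
beaker [ 0.788 -0.037  0.   ]
[[ 0.957  0.291 -0.   ]
 [ 0.291 -0.957  0.001]
 [ 0.    -0.001 -1.   ]]
```

>>> move_arm:
  plan: [9.8,8.9,-2,0,0,1.57,9.8,8.9,-2,0,0,1.57,9.8,8.9,-2,0,0,1.57,9.8,8.9,-2,0,0,1.57,9.8,8.9,-2,0,0,1.57,9.8,8.9,-2,0,0,1.57,9.8,8.9,-2,0,0,1.57,9.8,8.9,-2,0,0,1.57,9.8,8.9,-2,0,0,1.57,9.8,8.9,-2,0,0,1.57]
  grip: 0

```text
time_s: 1.45
eef_pos: [0.6259, -0.1332, 0.1375]
eef_rot: [0.0, 0.596, 0.803, -0.0]
wrist_force: [-0.3, -0.7, 0.7]
opening: 0.0
grasp_force: 0.0
```

>>> move_arm:
  plan: [0,0,0,0,0,0]

```text
time_s: 1.58
eef_pos: [0.6261, -0.1307, 0.1362]
eef_rot: [-0.001, 0.594, 0.805, 0.0]
wrist_force: [-0.1, -0.2, -0.2]
opening: -0.002
grasp_force: 0.0
```

>>> move_arm:
  plan: [0.6,0.55,0,0,0,0,0.6,0.55,-0.8,0,0,0,0.6,0.55,-1.6,0,0,0,0.6,0.55,-2.2,0,0,0,0.6,0.55,-2.5,0,0,0,0.6,0.55,-2.5,0,0,0,0.6,0.55,-2.5,0,0,0]

```text
time_s: 2.45
eef_pos: [0.6557, -0.1079, 0.0146]
eef_rot: [0.001, 0.596, 0.803, 0.0]
wrist_force: [-0.4, -0.4, 0.4]
opening: 0.002
grasp_force: 0.0
```

```bash
python3 - <<'E'
from h import *
o=ctrl.get_obs();print(o["time_s"],o["eef_pos"])
print(R.from_quat(o["eef_rot"],scalar_first=True).as_matrix().round(3))
c=cam("side");save(c,"pics/side1.png")
for k in caps(c):print(k)
E
```

```text
2.45 [ 0.65566917 -0.1079019   0.01458328]
[[-0.29   0.957  0.002]
 [ 0.957  0.29  -0.001]
 [-0.002  0.002 -1.   ]]
(np.int32(1219), array([153. ,  53.9]), array([0.392, 0.601]))
(np.int32(80), array([131.8, 218.7]), array([ 0.372, -0.014]))
(np.int32(46), array([276.3, 219.1]), array([ 0.643, -0.044]))
(np.int32(316), array([196.5, 257.7]), array([ 0.49 , -0.118]))
(np.int32(304), array([251.1, 257.2]), array([ 0.585, -0.127]))
```

View pics/side1.png

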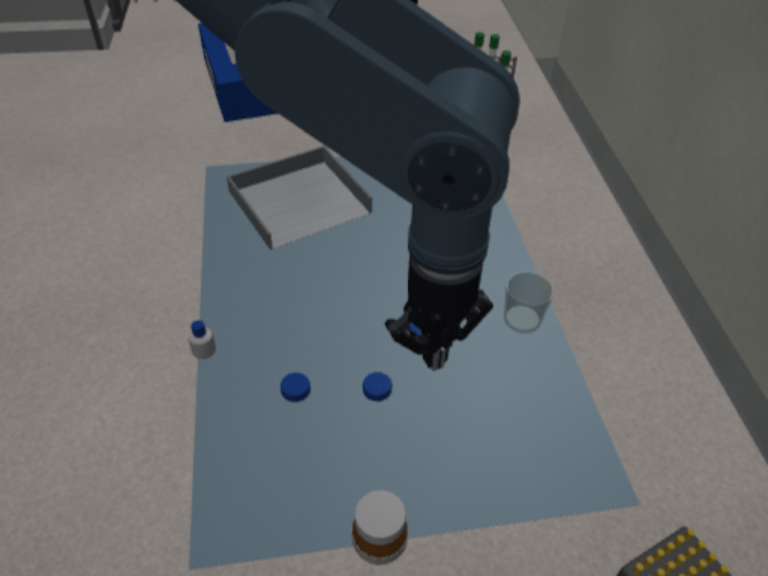

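The pusher tips are at (435,360), just behind the far cap (415,335). The other two caps are untouched.

>>> move_arm:
  plan: [0,0,-0.15,0,0,0,-0.08,0.28,-0.15,0,0,0,-0.17,0.56,-0.15,0,0,0,-0.25,0.84,-0.15,0,0,0,-0.34,1.12,-0.15,0,0,0,-0.42,1.4,-0.15,0,0,0,-0.51,1.68,-0.15,0,0,0,-0.59,1.96,-0.15,0,0,0,-0.68,2.24,-0.15,0,0,0,-0.76,2.52,-0.15,0,0,0]

```text
time_s: 3.75
eef_pos: [0.6163, 0.0197, 0.0054]
eef_rot: [0.0, 0.596, 0.803, -0.0]
wrist_force: [0.1, 0.7, 0.5]
opening: -0.001
grasp_force: 0.0
```

```bash
python3 - <<'E'
from h import *
o=ctrl.get_obs();print(o["time_s"],o["eef_pos"],o["wrist_force"])
for n in("side","scene"):
  c=cam(n)
  for k in caps(c):print(n,k)
E
```

```text
3.75 [0.6162694  0.0196861  0.00542672] [0.07365681 0.66642752 0.49616943]
side (np.int32(1862), array([160.9,  55. ]), array([0.415, 0.593]))
side (np.int32(80), array([131.8, 218.7]), array([ 0.372, -0.014]))
side (np.int32(317), array([196.5, 257.7]), array([ 0.49 , -0.118]))
side (np.int32(302), array([251. , 257.2]), array([ 0.585, -0.127]))
scene (np.int32(76), array([114.6,  10.5]), array([-0.223, -1.506]))
scene (np.int32(1383), array([ 18.9, 104.4]), array([ 0.644, -0.994]))
scene (np.int32(46), array([243.5, 166.3]), array([ 0.495, -0.125]))
scene (np.int32(117), array([222.7, 183.7]), array([ 0.585, -0.128]))
scene (np.int32(149), array([273.6, 215.7]), array([0.61 , 0.048]))
scene (np.int32(1515), array([499.3, 245.6]), array([0.413, 0.515]))
```

>>> move_arm:
  plan: [-0.08,0.28,0.03,0,0,0,-0.17,0.56,0.03,0,0,0,-0.25,0.84,0.03,0,0,0,-0.34,1.12,0.03,0,0,0,-0.42,1.4,0.03,0,0,0,-0.51,1.68,0.03,0,0,0,-0.59,1.96,0.03,0,0,0,-0.68,2.24,0.03,0,0,0,-0.76,2.52,0.03,0,0,0,-0.83,2.75,0.03,0,0,0]

```text
time_s: 5.1
eef_pos: [0.5747, 0.1572, 0.0069]
eef_rot: [-0.0, 0.596, 0.803, -0.0]
wrist_force: [-0.1, -0.2, -0.0]
opening: 0.0
grasp_force: 0.0
```

```bash
python3 - <<'E'
from h import *
o=ctrl.get_obs();print(o["time_s"],o["eef_pos"],o["wrist_force"])
for n in("scene",):
  c=cam(n);save(c,"pics/scene1.png")
  for k in caps(c):print(n,k)
E
```

```text
5.1 [0.57473523 0.1572213  0.0069028 ] [-0.07587031 -0.22287942 -0.03066902]
scene (np.int32(76), array([114.6,  10.4]), array([-0.223, -1.507]))
scene (np.int32(1387), array([ 18.9, 104.4]), array([ 0.644, -0.994]))
scene (np.int32(105), array([246.5, 166.1]), array([ 0.49 , -0.119]))
scene (np.int32(114), array([222.6, 183.8]), array([ 0.585, -0.128]))
scene (np.int32(1463), array([499.8, 245.6]), array([0.413, 0.515]))
scene (np.int32(150), array([331.3, 227.9]), array([0.57 , 0.182]))
```

View pics/scene1.png

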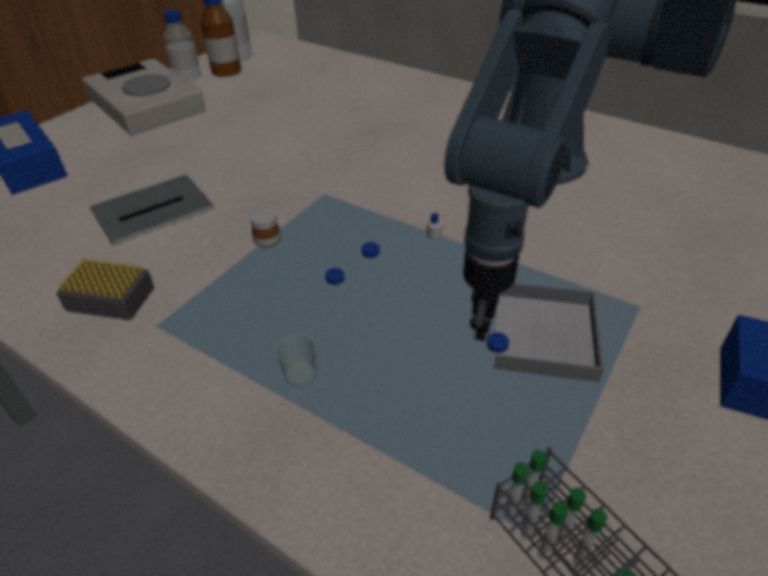

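The cap at (498,342) is at the tray mouth, well between the side walls. I'll push it deeper, then back off and lift.

>>> move_arm:
  plan: [-0.09,0.29,0,0,0,0,-0.17,0.58,0,0,0,0,-0.26,0.87,0,0,0,0,-0.34,1.15,0,0,0,0,-0.43,1.44,0,0,0,0,-0.52,1.73,0,0,0,0,-0.58,1.95,0,0,0,0,-0.5,1.7,0,0,0,0,-0.4,1.4,0.8,0,0,0,-0.4,1.4,2,0,0,0]

```text
time_s: 6.4
eef_pos: [0.554, 0.224, 0.1058]
eef_rot: [-0.001, 0.597, 0.802, -0.002]
wrist_force: [2.0, 1.0, 0.3]
opening: 0.002
grasp_force: 0.0
```

>>> move_arm:
  plan: [0.8,-8.1,0,0,0,-0.08,0.8,-8.1,0,0,0,-0.08,0.8,-8.1,0,0,0,-0.08,0.8,-8.1,0,0,0,-0.08,0.8,-8.1,0,0,0,-0.08,0.8,-8.1,0,0,0,-0.08,0.8,-8.1,0,0,0,-0.08,0.8,-8.1,-0.9,0,0,-0.08,0.8,-8.1,-1.8,0,0,-0.08,0.8,-8.1,-2,0,0,-0.08]

```text
time_s: 7.65
eef_pos: [0.5921, -0.1785, 0.0035]
eef_rot: [-0.003, 0.628, 0.778, -0.001]
wrist_force: [0.7, 1.1, -0.3]
opening: 0.004
grasp_force: 0.0
```

```bash
python3 - <<'E'
from h import *
o=ctrl.get_obs();print(o["time_s"],o["eef_pos"],o["wrist_force"])
for n in("scene","side"):
  c=cam(n)
  for k in caps(c):print(n,k)
E
```

```text
7.65 [ 0.59207466 -0.1784601   0.00352712] [ 0.650152    1.10852117 -0.25149881]
scene (np.int32(78), array([114.6,  10.5]), array([-0.223, -1.506]))
scene (np.int32(1386), array([ 18.9, 104.4]), array([ 0.644, -0.994]))
scene (np.int32(106), array([246.5, 166.2]), array([ 0.49 , -0.118]))
scene (np.int32(114), array([222.6, 183.8]), array([ 0.585, -0.128]))
scene (np.int32(1453), array([499.9, 245.5]), array([0.412, 0.516]))
scene (np.int32(128), array([377.3, 236.5]), array([0.536, 0.281]))
side (np.int32(80), array([131.8, 218.7]), array([ 0.372, -0.014]))
side (np.int32(316), array([196.5, 257.7]), array([ 0.49 , -0.118]))
```

>>> move_arm:
  plan: [0.06,0,0.04,0,0,0,0,0.28,0.04,0,0,0,-0.06,0.56,0.04,0,0,0,-0.12,0.84,0.04,0,0,0,-0.18,1.12,0.04,0,0,0,-0.25,1.4,0.04,0,0,0,-0.31,1.68,0.04,0,0,0,-0.37,1.96,0.04,0,0,0,-0.43,2.24,0.04,0,0,0,-0.49,2.52,0.04,0,0,0]

```text
time_s: 9.0
eef_pos: [0.5703, -0.0518, 0.0089]
eef_rot: [-0.0, 0.628, 0.779, -0.0]
wrist_force: [0.4, 0.3, 0.1]
opening: 0.002
grasp_force: 0.0
```

>>> move_arm:
  plan: [-0.06,0.28,0,0,0,0,-0.12,0.56,0,0,0,0,-0.18,0.84,0,0,0,0,-0.25,1.12,0,0,0,0,-0.31,1.4,0,0,0,0,-0.37,1.68,0,0,0,0,-0.43,1.96,0,0,0,0,-0.49,2.24,0,0,0,0]

```text
time_s: 10.0
eef_pos: [0.5459, 0.0602, 0.0089]
eef_rot: [0.0, 0.628, 0.779, 0.0]
wrist_force: [-0.2, 0.7, 0.2]
opening: -0.001
grasp_force: 0.0
```

```bash
python3 - <<'E'
from h import *
o=ctrl.get_obs();print(o["time_s"],o["eef_pos"],o["wrist_force"])
for n in("scene","side"):
  c=cam(n)
  for k in caps(c):print(n,k)
E
```

```text
10.0 [0.54587583 0.06018585 0.00892611] [-0.18614919  0.73329012  0.22496542]
scene (np.int32(76), array([114.6,  10.5]), array([-0.223, -1.506]))
scene (np.int32(1384), array([ 18.9, 104.4]), array([ 0.644, -0.994]))
scene (np.int32(105), array([246.6, 166.1]), array([ 0.489, -0.119]))
scene (np.int32(144), array([301.6, 204. ]), array([0.538, 0.085]))
scene (np.int32(1471), array([499.7, 245.6]), array([0.413, 0.515]))
scene (np.int32(125), array([377.4, 236.4]), array([0.535, 0.281]))
side (np.int32(943), array([159.3,  64. ]), array([0.411, 0.545]))
side (np.int32(51), array([211.1, 177. ]), array([0.527, 0.084]))
side (np.int32(80), array([131.8, 218.7]), array([ 0.372, -0.014]))
side (np.int32(318), array([196.5, 257.7]), array([ 0.49 , -0.118]))
```

>>> move_arm:
  plan: [-0.06,0.28,-0.04,0,0,0,-0.12,0.56,-0.04,0,0,0,-0.18,0.84,-0.04,0,0,0,-0.25,1.12,-0.04,0,0,0,-0.31,1.4,-0.04,0,0,0,-0.37,1.68,-0.04,0,0,0,-0.43,1.96,-0.04,0,0,0,-0.49,2.24,-0.04,0,0,0,-0.55,2.52,-0.04,0,0,0,-0.61,2.8,-0.04,0,0,0]

```text
time_s: 11.35
eef_pos: [0.5154, 0.2002, 0.0069]
eef_rot: [0.0, 0.628, 0.779, 0.0]
wrist_force: [-0.5, -0.7, -0.5]
opening: -0.003
grasp_force: 0.0
```

>>> move_arm:
  plan: [-0.06,0.28,0,0,0,0,-0.12,0.52,0,0,0,0,-0.16,0.7,0,0,0,0,-0.1,0.5,0,0,0,0,0,0.1,0.6,0,0,0,0,0,2,0,0,0,0,0,2,0,0,0]

```text
time_s: 12.22
eef_pos: [0.5195, 0.1984, 0.1118]
eef_rot: [0.003, 0.628, 0.778, 0.003]
wrist_force: [0.3, 0.3, -0.2]
opening: 0.002
grasp_force: 0.0
```

```bash
python3 - <<'E'
from h import *
o=ctrl.get_obs();print(o["time_s"],o["eef_pos"],o["wrist_force"])
for n in("scene","side"):
  c=cam(n)
  for k in caps(c):print(n,k)
E
```

```text
12.225 [0.51946957 0.19837356 0.11183674] [ 0.32626715  0.34392553 -0.20621095]
scene (np.int32(77), array([114.6,  10.5]), array([-0.223, -1.507]))
scene (np.int32(1389), array([ 18.9, 104.3]), array([ 0.644, -0.994]))
scene (np.int32(106), array([246.5, 166.2]), array([ 0.49 , -0.118]))
scene (np.int32(1447), array([499.9, 245.7]), array([0.413, 0.516]))
scene (np.int32(277), array([376.4, 229.2]), array([0.516, 0.271]))
side (np.int32(1799), array([155.6,  44.2]), array([0.398, 0.657]))
side (np.int32(141), array([211.6, 118.5]), array([0.539, 0.284]))
side (np.int32(148), array([194.5, 124.9]), array([0.498, 0.263]))
side (np.int32(80), array([131.8, 218.7]), array([ 0.372, -0.014]))
side (np.int32(319), array([196.5, 257.7]), array([ 0.49 , -0.118]))
```

>>> move_arm:
  plan: [-0.6,-7.35,0,0,0,-0.28,-0.6,-7.35,0,0,0,-0.28,-0.6,-7.35,0,0,0,-0.28,-0.6,-7.35,0,0,0,-0.28,-0.6,-7.35,0,0,0,-0.28,-0.6,-7.35,0,0,0,-0.28,-0.6,-7.35,0,0,0,-0.28,-0.6,-7.35,-1,0,0,-0.28,-0.6,-7.35,-1.8,0,0,-0.28,-0.6,-7.35,-2,0,0,-0.28]

```text
time_s: 13.58
eef_pos: [0.4824, -0.1654, 0.0031]
eef_rot: [-0.004, 0.73, 0.684, -0.001]
wrist_force: [-1.0, -0.0, 0.5]
opening: 0.002
grasp_force: 0.0
```

>>> move_arm:
  plan: [0,0,0,0,0,0]

```text
time_s: 13.7
eef_pos: [0.4849, -0.1672, 0.0062]
eef_rot: [-0.001, 0.73, 0.684, -0.0]
wrist_force: [-0.3, 0.3, 0.9]
opening: -0.0
grasp_force: 0.0
```

>>> move_arm:
  plan: [0.04,0,0,0,0,0,0.06,0.28,0,0,0,0,0.08,0.56,0,0,0,0,0.1,0.84,0,0,0,0,0.11,1.12,0,0,0,0,0.13,1.4,0,0,0,0,0.15,1.68,0,0,0,0,0.17,1.96,0,0,0,0,0.19,2.24,0,0,0,0,0.2,2.52,0,0,0,0]

```text
time_s: 14.95
eef_pos: [0.4956, -0.0413, 0.0069]
eef_rot: [-0.0, 0.73, 0.683, -0.0]
wrist_force: [0.1, 0.0, -0.5]
opening: 0.002
grasp_force: 0.1
```

>>> move_arm:
  plan: [0.02,0.28,0,0,0,0,0.04,0.56,0,0,0,0,0.05,0.84,0,0,0,0,0.07,1.12,0,0,0,0,0.09,1.4,0,0,0,0,0.11,1.68,0,0,0,0,0.13,1.96,0,0,0,0]

```text
time_s: 15.82
eef_pos: [0.5021, 0.0567, 0.0069]
eef_rot: [-0.0, 0.73, 0.683, -0.0]
wrist_force: [0.0, 0.5, 0.3]
opening: -0.001
grasp_force: 0.0
```

```bash
python3 - <<'E'
from h import *
o=ctrl.get_obs();print(o["time_s"],o["eef_pos"],o["wrist_force"])
for n in("scene","side"):
  c=cam(n)
  if n=="scene":save(c,"pics/scene2.png")
  for k in caps(c):print(n,k)
E
```

```text
15.825 [0.5021131  0.05671564 0.00691182] [0.03792266 0.50443041 0.34139845]
scene (np.int32(75), array([114.5,  10.5]), array([-0.223, -1.507]))
scene (np.int32(1386), array([ 18.9, 104.4]), array([ 0.644, -0.994]))
scene (np.int32(131), array([307.8, 195.5]), array([0.502, 0.082]))
scene (np.int32(1467), array([499.7, 245.7]), array([0.413, 0.515]))
scene (np.int32(276), array([376.4, 229.3]), array([0.516, 0.271]))
side (np.int32(101), array([152.2,  74.9]), array([0.394, 0.49 ]))
side (np.int32(41), array([216. , 117.9]), array([0.55 , 0.285]))
side (np.int32(80), array([131.8, 218.7]), array([ 0.372, -0.014]))
```

View pics/scene2.png

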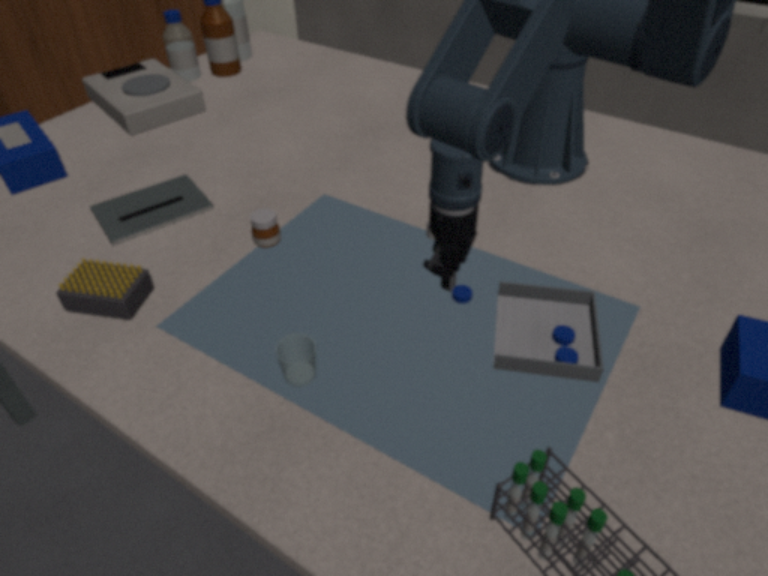

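Two caps sit in the tray at (563,335) and (567,357). The last, at (462,294), is heading for the mouth and clears the wall end at (497,300).

>>> move_arm:
  plan: [0.02,0.28,0,0,0,0,0.04,0.56,0,0,0,0,0.05,0.84,0,0,0,0,0.07,1.12,0,0,0,0,0.09,1.4,0,0,0,0,0.11,1.68,0,0,0,0,0.13,1.96,0,0,0,0,0.15,2.24,0,0,0,0,0.16,2.5,0,0,0,0,0.15,2.3,0,0,0,0]

```text
time_s: 17.18
eef_pos: [0.5096, 0.1719, 0.0069]
eef_rot: [0.0, 0.729, 0.684, 0.0]
wrist_force: [-0.3, -0.0, -0.3]
opening: -0.0
grasp_force: 0.0
```

>>> move_arm:
  plan: [0,-0.4,0.2,0,0,0,0,-0.6,1.2,0,0,0,0,-1.4,2.2,0,0,0,0,-2.6,2.6,0,0,0,0,-3.8,2.6,0,0,0,0,-5,2.6,0,0,0,0,-5,2.6,0,0,0,0,-5,2.6,0,0,0]

```text
time_s: 18.18
eef_pos: [0.509, -0.0794, 0.1367]
eef_rot: [-0.0, 0.731, 0.683, -0.0]
wrist_force: [0.5, 0.1, -0.3]
opening: 0.001
grasp_force: 0.0
```

```bash
python3 - <<'E'
from h import *
o=ctrl.get_obs();print(o["time_s"],o["eef_pos"],o["wrist_force"])
M=np.array([.543,.168]);a=np.array([-.417,.909]);b=np.array([-.909,-.417])
for n in("scene","side"):
  c=cam(n)
  if n=="scene":save(c,"pics/scene3.png")
  for k in caps(c):print(n,k,"tray",((k[2]-M)@a-.075).round(3),((k[2]-M)@b).round(3))
E
```

```text
18.175 [ 0.50899841 -0.07943381  0.13666642] [ 0.45714942  0.11692139 -0.32566246]
scene (np.int32(75), array([114.7,  10.5]), array([-0.223, -1.506])) tray -1.277 1.394
scene (np.int32(1385), array([ 18.9, 104.4]), array([ 0.644, -0.994])) tray -1.173 0.393
scene (np.int32(1449), array([499.9, 245.8]), array([0.413, 0.516])) tray 0.296 -0.027
scene (np.int32(132), array([353. , 217.4]), array([0.51, 0.21])) tray -0.023 0.012
scene (np.int32(280), array([376.4, 229.4]), array([0.516, 0.271])) tray 0.03 -0.018
side (np.int32(573), array([151.1,  60. ]), array([0.388, 0.568])) tray 0.353 -0.026
side (np.int32(80), array([131.8, 218.7]), array([ 0.372, -0.014])) tray -0.169 0.231
```

View pics/scene3.png

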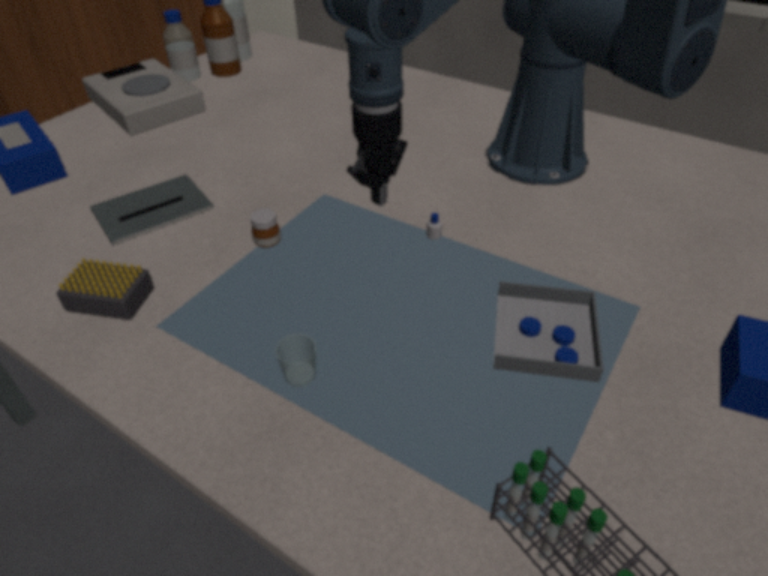

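All three caps are well inside the tray, at (530,327), (563,335) and (567,357). The jar, beaker and vial stand where they were, and the arm is clear.

```bash
python3 -c "
from bench import ctrl
print(ctrl.hand_in())"
```

```text
the job is handed in; nothing more can be done
None
```

I swept all three caps into the tray with the closed fingers and handed the job in after about 18 s of robot time; the jar, beaker and vial looked unmoved in the last picture, and hand-in returned no verdict.

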